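# Draw the transport plate out from under the gas-pump module and stow it

## Task

The white module with the blue front sits nose-up because its flat metal transport plate is still under its front feet. Draw the plate out along the bench by its yellow lip (hook the lip from behind) so that the module settles level on its own feet, without touching, shifting or lifting the module; then lay the plate flat and fully home, lip up, in the matching pocket of the blue and grey storage board and press it down with the fingers, firmly but not hard (about 5 to 15 N), so that it lies flat; let go. Leave everything else on the bench where it is.

Things in the scene. Friction and masses are not known exactly. Their poses are not given: they have to be found in the camera images.
- plate: Loose aluminium plate 165 (its x) x 100 (y) x 5 mm, 240 g. Origin: centre of underside, z up. A yellow lip 8 mm thick (x -82.5 to -74.5), 100 wide, top 35 mm above the underside, stands along its -x end. Starts flat on the bench, about 70 mm of its +x half under the module's front, 95 mm and the lip sticking out. Draw it out along its own -x, about 70 mm to be clear.
- lip_top (a point): Middle of the lip's top edge, plate frame (-78.5, 0, 35) mm. The gap of about 85 mm between lip and module takes closed fingers, which can hook the lip's inner face; the tall module is in the way of a wide gripper straddling the lip until the plate is clear, then the lip can be pinched. Drawing takes roughly 3 to 12 N.
- tail (a point): Middle of the plate's far (+x) end, the end under the module at the start, plate frame (82.5, 0, 2.5) mm.
- module: Loose white box with blue front (-x), 140 (x) x 160 (y) x 110 mm tall, 0.7 to 1.2 kg. Origin: centre, level with the feet's underside. Round rubber feet of radius 9: two at x -45, y +-28, on the plate at the start (nose-up 0.05 rad), two at x 55, y +-60 on the bench. It is heavier at the rear, so bench friction holds it while the plate is drawn; its nose drops 5 mm after about 45 mm.
- board: Fixed storage board, 210 mm (x) by 145 mm (y), grey rim 12 mm high and 20 mm wide around a blue-floored rectangular pocket. Origin: centre of its underside.
- pocket (a point): Centre of the pocket's floor, 6 mm above the bench; pocket 170 mm (board x) by 105 mm (board y), 6 mm deep, upright walls: 2.5 mm clearance each side of the plate. The floor is rigid: feel for contact when pressing. The plate may lie with its lip at either end.
- wash_bottle: Bystander: white plastic bottle with red cap, 70 mm diameter, 170 mm tall, standing. Leave it alone.
- sample_jar: Bystander: amber glass jar, 70 mm diameter, 90 mm tall, standing. Leave it alone.
- screwdriver: Bystander: screwdriver lying on the bench, 190 mm long. Leave it alone.
- wrench: Bystander: wrench lying on the bench, 170 mm long. Leave it alone.
- parts_bin: Bystander: open blue bin 120 x 160 x 60 mm. Leave it alone.
- filter_housing: Bystander: turned aluminium filter housing, 70 mm diameter, 85 mm tall, standing. Leave it alone.
- multimeter: Bystander: yellow meter lying flat, 85 x 170 x 42 mm. Leave it alone.
Things that resemble listed ones, but are neither listed nor needed, are in the scene too. Leave any orange look-alike of the plate alone.

How it is judged:
By the outcome, as a careful person would: the job done as asked, in the order asked, and still so for the second after the job is handed in, with the robot touching nothing.
It also fails if it takes over 67 s, if anything falls off the work surface, if the arm or the gripper's body presses on something with over 40 N, if the wrist force passes 120 N, or if a joint passes its speed limit or range.

## Robot

A 7-joint arm with a two-finger parallel gripper is mounted at the origin on the work surface. World frame = base frame: x ahead of the robot, y to its left, z up, the work surface at z = 0. Lengths are in m, angles in rad, forces in N, time in s.
With the tool pointing down it reaches from about 0.4 to 0.85 m from the base axis. Payload 4.5 kg.
Tool frame: the origin (TCP) lies midway between the tips of the shut fingers; the grasp point (between the pads) lies 19 mm behind it; z points along the fingers, y is the line along which they close (so a half turn about z gives the same grasp; the last joint's range is limited). The gripper opens to 88 mm and grips with 3 to 60 N. Pads are 18 mm wide; open, the fingers measure 123 mm over their backs; the gripper's body (75 mm by 187 mm) begins 45 mm behind the grasp point.
Start: joints at [0.034, 0.689, -0.195, 1.565, 0.157, 0.902, -0.215], TCP at [0.625, 0, 0.239] pointing down, gripper open.
Joint ranges: [-3.01, 3.01], [-0.46, 2.08], [-1.47, 1.51], [0.13, 2.56], [-1, 4.14], [0.04, 2.09], [-2.66, 2.66]. Speed limits (rad/s): [2.57, 2.57, 3.14, 3.14, 3.14, 3.14, 3.14].

## Interface

Orientations are given as a rotation vector (axis times angle).
In Python, from station import * gives the robot as it stands.
- The arm moves only by the tool step_arm, never from a script. Its argument "plan" is a list of rows, each a list of 2 entries, a list of its own where there are three numbers: the shift along the tool's x, y, z in units of 50 mm (1.0 is 50 mm), then the turn about the tool's z in units of 8 degrees (1.0 is 8 degrees). A call has 1 to 10 rows; each row shifts and turns the commanded pose from where the row before left it, along the tool's axes as they then stand; what a row does not reach is not made up. A row lasts 1/10 s, in which the tool goes at most 50 mm and 8.59 degrees, less where a joint would pass 70% of its speed; a pose out of reach is approached as far as the arm can. A call is refused whole if a number of a shift passes 1 or a number of a turn 1, either way. A call with a gripper value outside its range is refused whole. "claw" is the opening in per cent of the stroke, from 0 (shut) to 100 (fully open), set as the call begins (left out, the last holds). The fingers move at their own pace and stop on an object; the grip force is fixed at half the most. Time passes only in rows, so rows that do not move let the fingers close. It gives the time, the measured TCP pose, the force, the opening and the grip force at its end, in the units of the state.
- state(): the state, without advancing time (a new reading comes with each control period).
- capture(name): name is "scene" or "side" or "wrist"; returns the picture (384x512x3 uint8, red, green, blue); there is no depth.
- get_calibration(name): a dict with "vfov" (degrees; the focal length in pixels is half the picture's height over the tangent of half this angle, whatever the lens; pixels are square), "cx", "cy" (the principal point, pixels), "k1" (the pictures are not rectified: a ray, as slopes to the right and down, at radius r is drawn at 1 + k1 r^2 times it, then the intrinsics apply), "pose" (4x4, takes a point from camera to world coordinates). Camera axes: x right, y down, z forward; pixel columns grow to the right and rows downward; lengths in m; the calibration is good to about 2 mm. A picture is of the moment at which its call begins: read the wrist's pose just before it. get_calibration takes no time and is no camera call; for the wrist camera it gives the pose at the moment of the call.
- close_job(): hands the job in; it is judged then, once.
The state is a dict: "clock": time; "qpos": joint angles; "joint_vel": joint speeds; "joint_efforts": joint torques, N m; "ee_pos": TCP position; "ee_rot": TCP orientation; "force": force on the tool from outside, world axes, zero at the start; "ft_torque": the same for the moment, N m; "opening": opening from 0.0 (shut) to 1.0 (fully open); "grip_force": force on a finger pad.
Only numpy, scipy, OpenCV 4.12 (cv2) and the standard library are available. Lean on these libraries where they do the work, as an engineer would, in place of code of your own. Each camera call takes 0.05 s, during which the arm holds its last target. There are 200 camera calls.

## Working session

There is one attempt and no reset: what is moved stays moved. The work goes in short steps, Python scripts to look and compute and a tool call to move; the robot and the scene stay as the last step left them, time stands still between calls to the robot, and variables do not carry over. Pictures are saved under pics/ and viewed, at most 10 in all, crops included, and the job is handed in when it is done.

Besides the shell and the picture viewer there is one more tool, called after "Request:" as name(argument=value, ...) on one line, values as JSON. step_arm: Moves the arm, as the interface text tells. Its arguments: {"type":"object","properties":{"plan":{"type":"array","items":{"type":"array"}},"claw":{"type":"number"}},"required":["plan"]}

```bash
mkdir -p pics
cat > h.py <<'E'
from station import *
import numpy as np, cv2
from scipy.spatial.transform import Rotation as R
def ray(c,u,v):
    f=192/np.tan(np.radians(c['vfov'])/2)
    d=np.array([(u-c['cx'])/f,(v-c['cy'])/f]); s=d.copy()
    for _ in range(30): s=d/(1+c['k1']*(s@s))
    P=np.array(c['pose']); return P[:3,3],P[:3,:3]@np.array([s[0],s[1],1])
def pt(c,u,v,z):
    o,d=ray(c,u,v); return o+d*(z-o[2])/d[2]
def proj(c,p):
    f=192/np.tan(np.radians(c['vfov'])/2)
    P=np.array(c['pose']); q=P[:3,:3].T@(np.array(p)-P[:3,3]); s=q[:2]/q[2]
    s=s*(1+c['k1']*(s@s)); return s*f+[c['cx'],c['cy']]
def shot(cam,name):
    c=get_calibration(cam); im=capture(cam); cv2.imwrite(f'pics/{name}.png',im[:,:,::-1]); np.save(f'pics/{name}.npy',c,allow_pickle=True); return c,im
E
python3 - <<'E'
from h import *
s=state(); print(s)
for n in ['scene','side','wrist']:
    c,im=shot(n,n+'0'); print(n,c)
a=[cv2.imread(f'pics/{n}0.png') for n in ['scene','side']]
cv2.imwrite('pics/both.png',cv2.resize(np.vstack(a),(800,1200))[:0] if 0 else np.vstack(a)[:, :])
E
```

```text
{'clock': 0.0, 'qpos': array([ 0.03377515,  0.68995704, -0.19453186,  1.5663251 ,  0.15731218,
        0.90244681, -0.21510786]), 'joint_vel': array([-8.23176691e-05,  5.77803241e-04,  9.25548451e-04,  1.19478607e-03,
        1.26244199e-03, -3.79230713e-04,  5.01617023e-04]), 'joint_efforts': array([ 3.38560185e-04, -5.27571630e+01, -1.26686912e+00, -1.53434461e+01,
       -5.26333472e-02,  6.56995355e-03,  1.65937727e-04]), 'ee_pos': array([ 6.24395469e-01, -2.35979410e-05,  2.37932319e-01]), 'ee_rot': array([-2.22049772e+00, -2.22076513e+00,  2.06330642e-03]), 'force': array([-1.50442292, -0.90283118, -0.10547973]), 'ft_torque': array([ 0.05865238, -0.06533597,  0.01933232]), 'grip_force': 0.0, 'opening': 1.000927125864223}
scene {'vfov': 42.7049770058816, 'cx': 252.83655834021596, 'cy': 192.62231751456102, 'k1': -0.1985255929488486, 'pose': array([[ 0.70093669,  0.51895521, -0.48925785,  1.27759554],
       [ 0.71314809, -0.49998599,  0.49135915, -0.77166984],
       [ 0.01037132, -0.69332496, -0.72055044,  1.21961376],
       [ 0.        ,  0.        ,  0.        ,  1.        ]])}
side {'vfov': 42.3153312397599, 'cx': 259.7878763191219, 'cy': 192.80520664043576, 'k1': -0.11817479286995687, 'pose': array([[-0.8070298 , -0.43550657,  0.39879434, -0.24350675],
       [-0.59048026,  0.58830212, -0.55247957,  1.02916323],
       [ 0.00599693, -0.68134766, -0.73193538,  1.42373939],
       [ 0.        ,  0.        ,  0.        ,  1.        ]])}
wrist {'vfov': 65.61637444790269, 'cx': 252.8507351781695, 'cy': 194.8617142250012, 'k1': -0.03441939677194486, 'pose': array([[ 9.99997540e-01,  2.21181751e-03,  1.67404555e-04,
         6.24670765e-01],
       [ 2.16414441e-03, -9.56319459e-01, -2.92315599e-01,
         7.46252242e-02],
       [-4.86456526e-04,  2.92315242e-01, -9.56321893e-01,
         3.82813338e-01],
       [ 0.00000000e+00,  0.00000000e+00,  0.00000000e+00,
         1.00000000e+00]])}
```

```bash
python3 -c "
import cv2
for n in ['scene','side']:
    cv2.imwrite(f'pics/{n}0b.png',cv2.resize(cv2.imread(f'pics/{n}0.png'),(800,600),interpolation=cv2.INTER_CUBIC))"
```

```text
(no output)
```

View pics/scene0b.png

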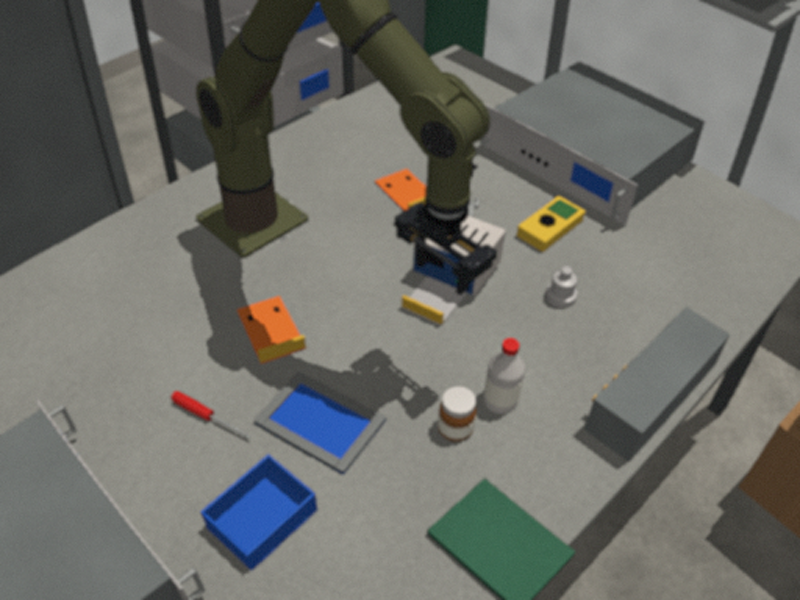

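View pics/side0b.png

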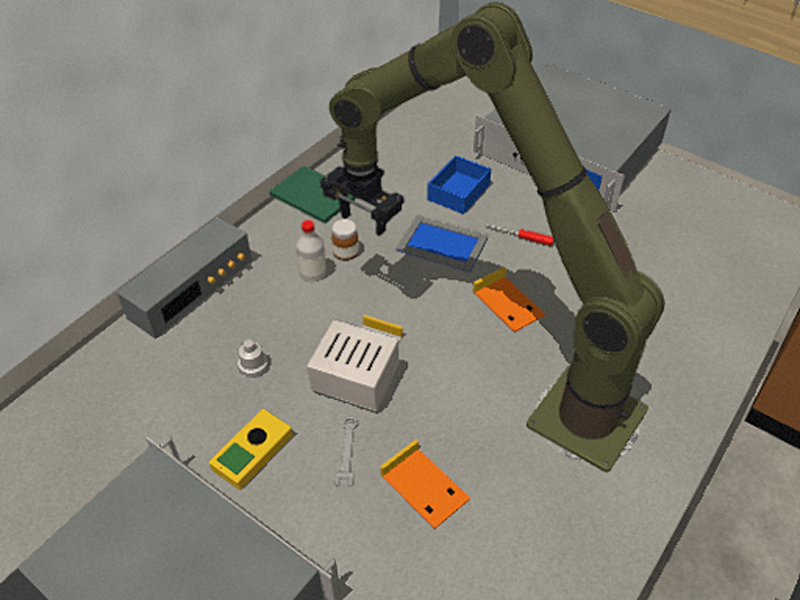

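Scene view (800-wide): the module with blue front is at (455,255), partly behind the gripper. The aluminium plate with yellow lip sticks out at (425,305), and the board is at (320,420). The orange look-alikes at (405,188) and (270,328) have orange bodies and no module on them, so the plate at (425,305) fits. The side view agrees: lip at (383,326), board at (443,242). I'll confirm it in an enlarged crop.

Run:
```python
import cv2,numpy as np
def cr(n,x,y,w,h): return cv2.resize(cv2.imread(f'pics/{n}.png')[y:y+h,x:x+w],(400,300),interpolation=cv2.INTER_CUBIC)
# scene crops, each 100x75 ->x4 
a=cr('scene0',235,140,100,75); b=cr('scene0',155,230,100,75)
c=cr('side0',190,190,100,75); d=cr('side0',235,120,100,75)
cv2.imwrite('pics/crops.png',np.vstack([np.hstack([a,b]),np.hstack([c,d])]))
```

```text
(no output)
```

View pics/crops.png

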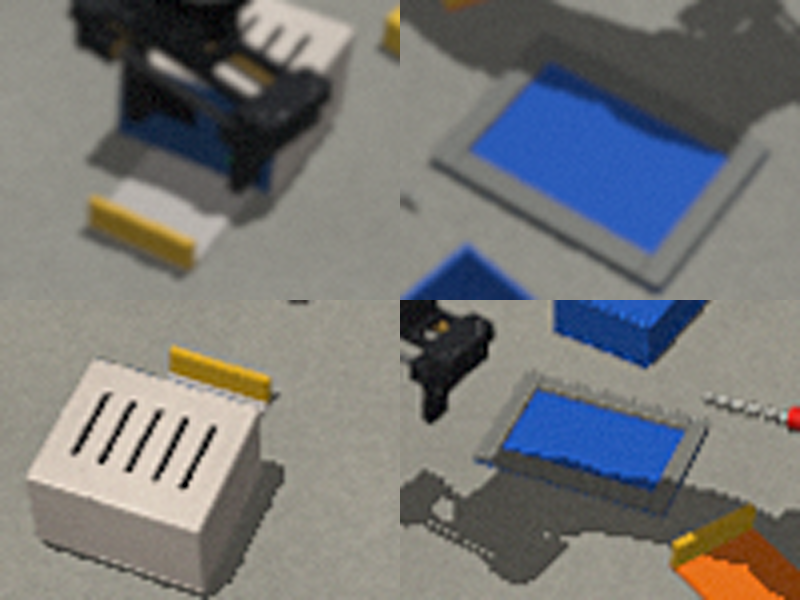

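View pics/wrist0.png

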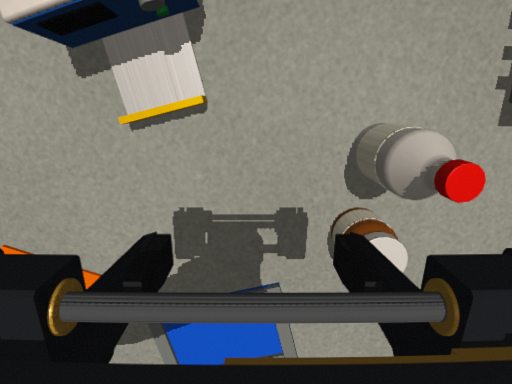

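Crops confirm it: aluminium body with a yellow lip, running under the blue-fronted module. In the wrist picture the lip runs from (120,121) to (203,99), with the plate's sides at (110,66) and (190,44) going under the module.

```bash
cat >> h.py <<'E'
from scipy.optimize import least_squares
def fit(obs,model,x0):
    """obs: list of (calib, (u,v), local xyz); rigid planar pose x,y,yaw"""
    def w(p,l): c,s=np.cos(p[2]),np.sin(p[2]); return [p[0]+c*l[0]-s*l[1],p[1]+s*l[0]+c*l[1],l[2]]
    f=lambda p: np.concatenate([proj(c,w(p,l))-uv for c,uv,l in obs])
    r=least_squares(f,x0,loss='soft_l1'); return r.x, r.fun.reshape(-1,2)
E
python3 - <<'E'
from h import *
L=lambda n:np.load(f'pics/{n}.npy',allow_pickle=True).item()
W,S,D=L('wrist0'),L('scene0'),L('side0')
im=cv2.imread('pics/wrist0.png'); h=cv2.cvtColor(im,cv2.COLOR_BGR2HSV)
m=cv2.inRange(h,(18,150,80),(32,255,255)); m[140:]=0
n,lab,st,_=cv2.connectedComponentsWithStats(m); i=1+np.argmax(st[1:,4]); print(st[i])
cn=cv2.findContours((lab==i).astype(np.uint8),0,2)[0][0]; print(cv2.approxPolyDP(cn,2,True).reshape(-1,2).tolist())
print('lip',[pt(W,u,v,.035).round(4) for u,v in [(120,119),(203,97),(204,102),(122,124)]])
A=lambda X,Y:np.array([235+(X+.5)/4-.5,140+(Y+.5)/4-.5])
print('scene lip top',[pt(S,*A(*p),.035).round(4) for p in [(90,197),(193,238)]])
C=lambda X,Y:np.array([190+(X+.5)/4-.5,190+(Y-300+.5)/4-.5])
print('side lip top',[pt(D,*C(*p),.035).round(4) for p in [(172,348),(271,379)]])
print('module top corners',[pt(D,*C(*p),.112).round(4) for p in [(97,358),(262,403),(200,530),(28,480)]])
B=lambda X,Y:np.array([155+(X-400+.5)/4-.5,230+(Y+.5)/4-.5])
E_=lambda X,Y:np.array([235+(X-400+.5)/4-.5,120+(Y-300+.5)/4-.5])
print('board scene',[pt(S,*B(*p),.012).round(4) for p in [(432,160),(655,288),(768,150)]], 'pocket',[pt(S,*B(*p),.012).round(4) for p in [(470,152),(655,252),(730,155)]])
print('board side',[pt(D,*E_(*p),.012).round(4) for p in [(530,372),(708,428),(660,512),(475,460)]])
E
```

```text
[118  96  89  28 726]
[[206, 100], [204, 96], [197, 96], [118, 118], [120, 123], [130, 122]]
lip [array([0.4727, 0.0586, 0.035 ]), array([0.5689, 0.0822, 0.035 ]), array([0.5698, 0.0769, 0.035 ]), array([0.4743, 0.053 , 0.035 ])]
scene lip top [array([0.4708, 0.0589, 0.035 ]), array([0.5636, 0.0868, 0.035 ])]
side lip top [array([0.5685, 0.0783, 0.035 ]), array([0.4708, 0.054 , 0.035 ])]
module top corners [array([0.5695, 0.1799, 0.112 ]), array([0.4211, 0.1349, 0.112 ]), array([0.3806, 0.275 , 0.112 ]), array([0.5283, 0.3198, 0.112 ])]
board scene [array([ 0.4983, -0.3663,  0.012 ]), array([ 0.6957, -0.3192,  0.012 ]), array([ 0.6652, -0.1782,  0.012 ])] pocket [array([ 0.5122, -0.3409,  0.012 ]), array([ 0.6733, -0.299 ,  0.012 ]), array([ 0.6488, -0.2018,  0.012 ])]
board side [array([ 0.6935, -0.3198,  0.012 ]), array([ 0.49  , -0.3588,  0.012 ]), array([ 0.462 , -0.2225,  0.012 ]), array([ 0.6581, -0.1724,  0.012 ])]
```

Request:
step_arm(plan=[[[0.38,-0.444,0],0],[[0.38,-0.444,0],0],[[0.38,-0.444,0],0],[[0.38,-0.444,0],0],[[0.38,-0.444,0],0],[[0,0,0],-0.6],[[0,0,0],-0.6],[[0,0,0],-0.61],[[0,0,0],0]], claw=0)

```text
clock: 1.05
ee_pos: [0.5138, 0.095, 0.2386]
ee_rot: [-1.923, -2.484, 0.0]
force: [0.1, -0.5, 0.5]
opening: 0.206
grip_force: 0.0
```

Run:
```python
from h import *
s=state(); print(s['clock'],s['ee_pos'],R.from_rotvec(s['ee_rot']).as_matrix().round(3),s['opening'],s['force'],s['qpos'])
c,im=shot('wrist','w1'); cv2.imwrite('pics/w1b.png',cv2.resize(cv2.imread('pics/w1.png'),(800,600),interpolation=2))
```

```text
1.05 [0.51384032 0.09497688 0.23858016] [[-0.25   0.968 -0.   ]
 [ 0.968  0.25   0.   ]
 [ 0.    -0.    -1.   ]] 0.20562255484134184 [ 0.05973315 -0.49256152  0.48040391] [-0.10273792  0.56160603 -0.26656041  1.87027389  0.20979532  0.73714477
 -0.23322461]
```

View pics/w1b.png

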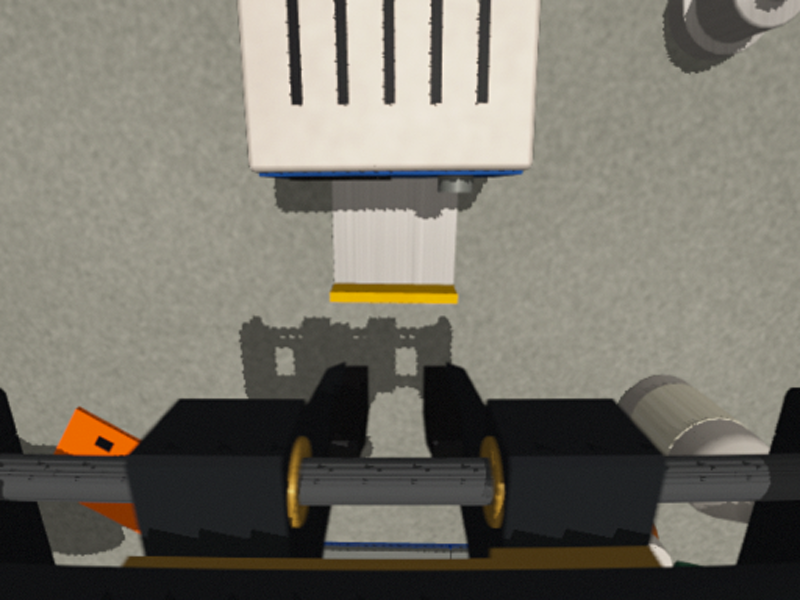

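The wrist view (800-wide) shows the plate squarely below. The lip's top face spans (331,290) to (458,302), the module's front edge is at row 172, and a knob sticks out at (455,185).

Run:
```python
from h import *
c=np.load('pics/w1.npy',allow_pickle=True).item()
f=lambda u,v,z:pt(c,(u+.5)*.64-.5,(v+.5)*.64-.5,z)
T=np.array(state()['ee_pos'])[:2]; M=R.from_rotvec(state()['ee_rot']).as_matrix()[:2,:2]
for n,u,v,z in [('lipTL',331,290,.035),('lipTR',458,290,.035),('lipBL',331,303,.035),('lipBR',458,303,.035),('innerbase',395,284,.005),('modtopL',258,172,.112),('modtopR',524,172,.112),('knob',455,192,.06),('plateL',333,215,.005),('plateR',457,215,.005)]:
    p=f(u,v,z); print(n,p.round(4),'tool mm',((p[:2]-T)@M*1000).round(1))
```

```text
lipTL [0.4707 0.0632 0.035 ] tool mm [-20.  -49.7]
lipTR [0.5661 0.0881 0.035 ] tool mm [-19.6  48.9]
lipBL [0.473  0.0529 0.035 ] tool mm [-30.5 -50.1]
lipBR [0.5691 0.078  0.035 ] tool mm [-30.1  49.3]
innerbase [0.5195 0.0729 0.005 ] tool mm [-22.7  -0. ]
modtopL [0.4214 0.1432 0.112 ] tool mm [ 69.7 -77.6]
modtopR [0.5665 0.181  0.112 ] tool mm [70.3 72.4]
knob [0.5391 0.1592 0.06  ] tool mm [56.  40.4]
plateL [0.4568 0.1157 0.005 ] tool mm [ 34.4 -50.1]
plateR [0.5533 0.1409 0.005 ] tool mm [34.8 49.6]
```

Request:
step_arm(plan=[[[0,0,0.7],0],[[0,0,0.9],0],[[0,0,0.9],0],[[0,0,0.9],0],[[0,0,0.6],0],[[0,0,0.3],0],[[0,0,0.1],0],[[0,0,0],0]], claw=0)

```text
clock: 1.9
ee_pos: [0.5139, 0.095, 0.0184]
ee_rot: [-1.925, -2.483, 0.001]
force: [0.2, 0.0, 0.9]
opening: 0.002
grip_force: 0.0
```

Request:
step_arm(plan=[[[-0.08,0,0],0],[[-0.08,0,0],0],[[-0.06,0,0],0],[[-0.04,0,0],0],[[-0.04,0,0],0],[[-0.04,0,0],0],[[-0.04,0,0],0]])

```text
clock: 2.6
ee_pos: [0.5193, 0.0807, 0.0197]
ee_rot: [-1.919, -2.485, -0.01]
force: [-1.5, 8.6, 4.8]
opening: 0.006
grip_force: 4.0
```

Request:
step_arm(plan=[[[-0.06,0,0],0],[[-0.06,0,0],0],[[-0.06,0,0],0],[[-0.06,0,0],0],[[-0.06,0,0],0],[[-0.06,0,0],0],[[-0.06,0,0],0],[[-0.06,0,0],0],[[-0.06,0,0],0],[[-0.06,0,0],0]])

```text
clock: 3.6
ee_pos: [0.5268, 0.0516, 0.0197]
ee_rot: [-1.919, -2.486, -0.009]
force: [-1.9, 7.3, 6.3]
opening: 0.005
grip_force: 4.1
```

Request:
step_arm(plan=[[[-0.06,0,0],0],[[-0.06,0,0],0],[[-0.06,0,0],0],[[-0.06,0,0],0],[[-0.06,0,0],0],[[-0.06,0,0],0],[[-0.06,0,0],0],[[-0.06,0,0],0],[[-0.06,0,0],0],[[-0.06,0,0],0]])

```text
clock: 4.6
ee_pos: [0.5338, 0.0181, 0.0187]
ee_rot: [1.924, 2.483, -0.0]
force: [-0.9, 2.3, 1.5]
opening: 0.003
grip_force: 1.1
```

Run:
```python
from h import *
s=state(); print(s['clock'],s['ee_pos'],s['force'])
c,im=shot('wrist','w2'); a=cv2.imread('pics/w2.png')
d,im=shot('side','s2'); b=cv2.imread('pics/s2.png')[150:300,160:360]
cv2.imwrite('pics/v2.png',np.hstack([cv2.resize(a,(400,300)),cv2.resize(b,(400,300),interpolation=2)]))
```

```text
4.6 [0.53376265 0.01809807 0.0187033 ] [-0.9428771   2.26973969  1.45862024]
```

View pics/v2.png

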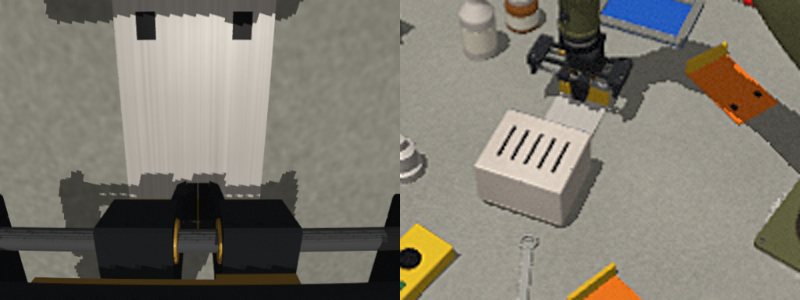

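The wrist view shows the plate drawn straight, and the module has settled. In the side view it is still at its starting spot. I'll draw on another 45 mm to clear it.

Request:
step_arm(plan=[[[-0.09,0,0],0],[[-0.09,0,0],0],[[-0.09,0,0],0],[[-0.09,0,0],0],[[-0.09,0,0],0],[[-0.09,0,0],0],[[-0.09,0,0],0],[[-0.09,0,0],0],[[-0.09,0,0],0],[[-0.09,0,0],0]])

```text
clock: 5.7
ee_pos: [0.5452, -0.0254, 0.0188]
ee_rot: [1.924, 2.484, 0.0]
force: [-0.6, 0.9, -0.9]
opening: 0.005
grip_force: 0.5
```

Request:
step_arm(plan=[[[0.06,0,0],0],[[0.14,0,0],0],[[0,0,-0.4],0],[[0,0,-0.9],0],[[0,0,-0.9],0],[[0,0,-0.9],0],[[0,0,-0.5],0],[[0,0,0],0]])

```text
clock: 6.5
ee_pos: [0.5447, -0.0142, 0.2025]
ee_rot: [1.919, 2.48, 0.008]
force: [-0.2, 0.9, 0.2]
opening: 0.005
grip_force: 0.0
```

Run:
```python
from h import *
s=state(); print(s['clock'],s['ee_pos'],s['force'],s['qpos'])
c,im=shot('wrist','w3'); a=cv2.imread('pics/w3.png')
cv2.imwrite('pics/w3b.png',cv2.resize(a,(800,600),interpolation=2))
```

```text
6.5 [ 0.54471836 -0.01419601  0.20247682] [-0.20311916  0.93110483  0.16641837] [ 0.13655929  0.64167239 -0.31980318  1.85096709  0.30122846  0.68821182
 -0.10322055]
```

View pics/w3b.png

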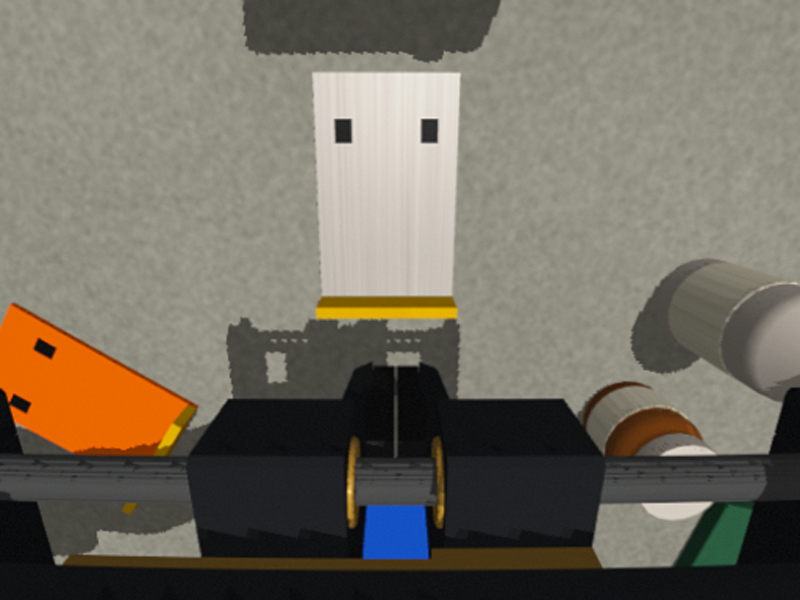

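The plate is fully clear: tail corners at (313,73) and (461,73), lip's front top edge from (316,319) to (457,319). The wash bottle is at (740,330) and the jar at (650,440), both to the right.

Run:
```python
from h import *
L=lambda n:np.load(f'pics/{n}.npy',allow_pickle=True).item()
c=L('w3'); k=lambda u,v:np.array([(u+.5)*.64-.5,(v+.5)*.64-.5])
obs=[(c,k(313,73),(.0825,.05,.005)),(c,k(461,73),(.0825,-.05,.005)),(c,k(316.5,319),(-.0825,.05,.035)),(c,k(457.5,319),(-.0825,-.05,.035)),(c,k(317,307),(-.0745,.05,.035)),(c,k(457,307),(-.0745,-.05,.035))]
p,r=fit(obs,None,[.54,.05,1.8]); print('plate',p.round(4),np.degrees(p[2]),r.round(1).tolist())
lip=p[:2]-.0785*np.array([np.cos(p[2]),np.sin(p[2])]); print('lip',lip)
print('jar bottom ~',pt(c,*k(615,385),0),'jar top',pt(c,*k(680,480),.09),'bottle',pt(c,*k(690,330),0.0))
S,D=L('scene0'),L('side0')
B=lambda X,Y:np.array([155+(X-400+.5)/4-.5,230+(Y+.5)/4-.5])
E_=lambda X,Y:np.array([235+(X-400+.5)/4-.5,120+(Y-300+.5)/4-.5])
x,y=.105,.0725
o=[(S,B(432,160),(-x,-y,.012)),(S,B(655,288),(x,-y,.012)),(S,B(768,150),(x,y,.012)),(D,E_(530,372),(x,-y,.012)),(D,E_(708,428),(-x,-y,.012)),(D,E_(660,514),(-x,y,.0)),(D,E_(475,462),(x,y,0.))]
p,r=fit(o,None,[.578,-.27,.2]); print('board',p.round(4),np.degrees(p[2]),r.round(1).tolist())
```

```text
plate [0.5279 0.034  1.8235] 104.47760090708466 [[-0.3, -0.8], [0.2, -0.4], [0.0, -0.0], [0.1, -0.0], [-0.6, 0.8], [0.7, 0.8]]
lip [ 0.54756941 -0.04198949]
jar bottom ~ [ 0.7500308  -0.06645942  0.        ] jar top [ 0.76317995 -0.08929575  0.09      ] bottle [ 0.79112049 -0.00547494  0.        ]
board [ 0.5792 -0.2721  0.222 ] 12.719629508858631 [[-1.0, -1.2], [0.3, 0.5], [0.1, 0.1], [-0.8, -0.4], [0.4, -1.2], [0.3, 1.4], [-0.6, 0.1]]
```

Request:
step_arm(plan=[[[-0.5,-0.05,0],0],[[-0.85,-0.09,0],0],[[-0.9,-0.09,0],0],[[-0.9,-0.09,0],0],[[-0.9,-0.09,0],0],[[-0.9,-0.09,0],0],[[-0.9,-0.09,0],0],[[-0.6,-0.06,0],0],[[-0.3,-0.03,0],0],[[0,0,0],0]])

```text
clock: 7.55
ee_pos: [0.5925, -0.353, 0.1959]
ee_rot: [-1.927, -2.478, 0.004]
force: [0.4, -0.8, 0.5]
opening: 0.006
grip_force: 0.0
```

Run:
```python
from h import *
s=state(); print(s['clock'],s['ee_pos'],s['joint_vel'].round(3))
c,im=shot('wrist','w4'); a=cv2.imread('pics/w4.png')
cv2.imwrite('pics/w4b.png',cv2.resize(a,(800,600),interpolation=2))
```

```text
7.55 [ 0.59246454 -0.35304294  0.19589766] [-0.037 -0.027 -0.045  0.056 -0.019 -0.005 -0.019]
```

View pics/w4b.png

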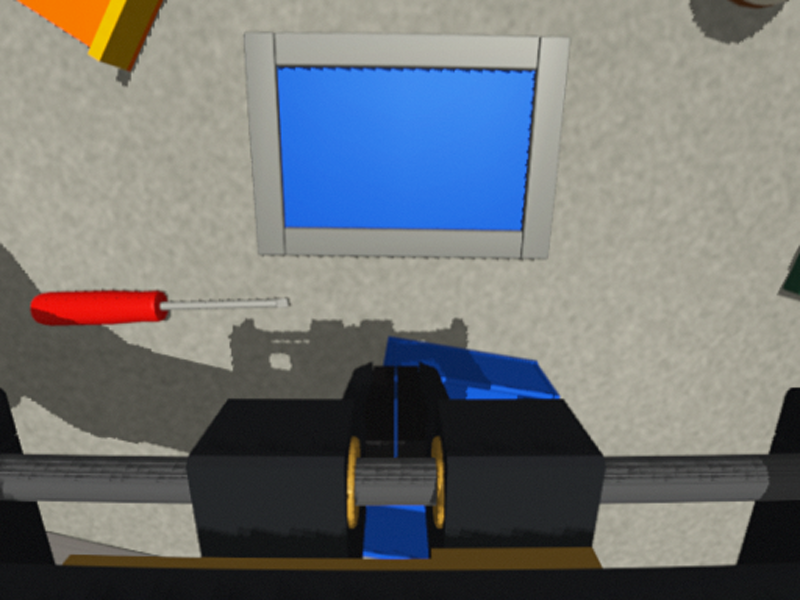

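Top view of the board (800-wide): outer corners (245,32), (569,38), (548,259), (259,254); pocket edge corners (275,66), (538,66), (522,231), (285,229). The screwdriver at (165,305) and the orange look-alike at (110,40) are clear of it.

Run:
```python
from h import *
L=lambda n:np.load(f'pics/{n}.npy',allow_pickle=True).item()
c=L('w4'); k=lambda u,v:np.array([(u+.5)*.64-.5,(v+.5)*.64-.5])
x,y=.105,.0725;a,b=.085,.0525
O=[(245,32),(569,38),(548,259),(259,254)];I=[(275,66),(538,66),(522,231),(285,229)]
sg=[(-1,1),(1,1),(1,-1),(-1,-1)]
for z in (.012,):
  o=[(c,k(*p),(s*x,t*y,z)) for p,(s,t) in zip(O,sg)]; q=[(c,k(*p),(s*a,t*b,z)) for p,(s,t) in zip(I,sg)]
  for n,ob in (('out',o),('in',q),('all',o+q)):
    p,r=fit(ob,None,[.578,-.27,.2]); print(n,p.round(4),np.degrees(p[2]).round(2),r.round(1).tolist())
for p in O: print(pt(c,*k(*p),.012).round(4))
s=state();M=R.from_rotvec(s['ee_rot']).as_matrix();print(M.round(4),s['ee_pos'],s['qpos'])
```

```text
out [ 0.5785 -0.2723  0.2352] 13.47 [[-1.4, -0.5], [2.5, -0.5], [0.8, 1.0], [-1.1, 1.2]]
in [ 0.5782 -0.2717  0.2461] 14.1 [[-0.3, 0.0], [-0.1, 1.0], [1.9, -0.6], [-0.6, -0.2]]
all [ 0.5782 -0.272   0.2402] 13.76 [[-2.0, -0.3], [1.9, -1.5], [0.9, 0.3], [-1.0, 1.4], [-0.1, -0.2], [0.0, 1.9], [1.4, 0.1], [-0.9, -0.3]]
[ 0.4609 -0.2264  0.012 ]
[ 0.6615 -0.1784  0.012 ]
[ 0.6963 -0.3174  0.012 ]
[ 0.4943 -0.3656  0.012 ]
[[-0.2491  0.9685 -0.0031]
 [ 0.9685  0.2491  0.0016]
 [ 0.0023 -0.0026 -1.    ]] [ 0.5929903  -0.35036919  0.19635442] [ 0.6437352   0.84108396 -0.36256802  1.38231812  0.32359894  0.98019936
  0.46222012]
```

Request:
step_arm(plan=[[[0.4,0.04,0],0],[[0.85,0.09,0],0],[[0.9,0.1,0],0],[[0.9,0.1,0],0],[[0.9,0.1,0],0],[[0.9,0.1,0],0],[[0.7,0.07,0],0],[[0.45,0.04,0],0],[[0.2,0.02,0],0],[[0,0,0],-0.5]], claw=60)

```text
clock: 8.6
ee_pos: [0.5474, -0.0389, 0.1986]
ee_rot: [-1.827, -2.554, -0.0]
force: [0.6, -0.0, 0.3]
opening: 0.598
grip_force: 0.0
```

Request:
step_arm(plan=[[[0,0,0],-1],[[0,0,0],-1],[[0,0,0],-1],[[0,0,0],-1],[[0,0,0],-1],[[0,0,0],-1],[[0,0,0],-1],[[0,0,0],-1],[[0,0,0],-1],[[0,0,0],-1]])

```text
clock: 9.6
ee_pos: [0.5478, -0.0424, 0.1983]
ee_rot: [0.241, -3.131, 0.001]
force: [-0.7, 0.5, -0.1]
opening: 0.604
grip_force: 0.0
```

Request:
step_arm(plan=[[[0,0,0],-0.75],[[0,0,0],0],[[0,0,0],0],[[0,0,0],0]])

```text
clock: 10.0
ee_pos: [0.5482, -0.0423, 0.1986]
ee_rot: [0.393, -3.117, 0.0]
force: [0.1, -0.2, 0.7]
opening: 0.603
grip_force: 0.0
```

```bash
cat > go.py <<'E'
from h import *
import sys
# usage: go.py x y yaw_deg -> tool shift mm and turn units
x,y,w=map(float,sys.argv[1:4]); s=state(); M=R.from_rotvec(s['ee_rot']).as_matrix()
yaw=np.degrees(np.arctan2(M[1,1],M[0,1])); d=np.array([x-s['ee_pos'][0],y-s['ee_pos'][1]])
print(s['clock'],s['ee_pos'].round(4),'yaw',yaw.round(2),'tilt',M[:,2].round(4),'q7',s['qpos'][6].round(2))
print('shift units',(M[:2,:2].T@d/.05).round(3),'turn units',(-(w-yaw)/8).round(3),'f',s['force'].round(1),'t',s['ft_torque'].round(2),s['opening'],s['grip_force'])
E
python3 go.py .5476 -.0420 104.5
```

```text
10.0 [ 0.5482 -0.0423  0.1986] yaw 104.38 tilt [-3.e-04 -3.e-04 -1.e+00] q7 1.16
shift units [0.011 0.008] turn units -0.014 f [ 0.1 -0.2  0.7] t [ 0.09 -0.07  0.01] 0.6030781559487333 0.0
```

Request:
step_arm(plan=[[[0.01,0.01,0.6],0],[[0,0,0.8],0],[[0,0,0.9],0],[[0,0,0.7],0],[[0,0,0.4],0],[[0,0,0.2],0],[[0,0,0.1],0],[[0,0,0.05],0],[[0,0,0],0]])

```text
clock: 10.9
ee_pos: [0.5484, -0.0418, 0.012]
ee_rot: [-0.395, 3.115, -0.0]
force: [0.0, 0.3, 0.5]
opening: 0.602
grip_force: 0.0
```

Request:
step_arm(plan=[[[0,0,0],0],[[0,0,0],0],[[0,0,0],0],[[0,0,0],0],[[0,0,0],0],[[0,0,0],0],[[0,0,0],0],[[0,0,0],0]], claw=0)

```text
clock: 11.7
ee_pos: [0.5479, -0.0417, 0.0113]
ee_rot: [-0.396, 3.116, 0.0]
force: [0.5, 0.6, 0.7]
opening: 0.085
grip_force: 30.0
```

```bash
python3 go.py .5476 -.0420 104.5
```

```text
11.7 [ 0.5479 -0.0417  0.0113] yaw 104.49 tilt [ 1.e-04  3.e-04 -1.e+00] q7 0.88
shift units [ 0.007 -0.005] turn units -0.001 f [0.5 0.6 0.7] t [ 0.25  0.03 -0.03] 0.0853022189105585 29.999764510430396
```

Request:
step_arm(plan=[[[0,0,-0.05],0],[[0,0,-0.1],0],[[0,0,-0.2],0],[[0,0,-0.3],0],[[0,0,-0.3],0],[[0,0,-0.25],0],[[0,0,-0.2],0],[[0,0,0],0]])

```text
clock: 12.5
ee_pos: [0.5488, -0.0418, 0.083]
ee_rot: [-0.395, 3.114, -0.0]
force: [0.5, 0.5, -1.6]
opening: 0.09
grip_force: 30.0
```

Request:
step_arm(plan=[[[0.08,-0.11,0],0],[[0.15,-0.21,0],0],[[0.2,-0.28,0],0],[[0.22,-0.3,0],0],[[0.22,-0.3,0],0],[[0.2,-0.28,0],0],[[0.18,-0.25,0],0],[[0.13,-0.18,0],0],[[0.1,-0.14,0],0],[[0,0,0],0]])

```text
clock: 13.5
ee_pos: [0.5011, -0.1611, 0.081]
ee_rot: [0.393, -3.116, 0.001]
force: [-0.1, 0.1, -1.8]
opening: 0.086
grip_force: 30.0
```

Request:
step_arm(plan=[[[0,0,0],0.4],[[0,0,0],0.7],[[0,0,0],0.7],[[0,0,0],0.7],[[0,0,0],0.7],[[0,0,0],0.7],[[0,0,0],0.7],[[0,0,0],0.7],[[0,0,0],0.7],[[0,0,0],0.7]])

```text
clock: 14.5
ee_pos: [0.5024, -0.1582, 0.0813]
ee_rot: [1.055, 2.959, 0.002]
force: [0.3, -0.0, -2.9]
opening: 0.09
grip_force: 30.0
```

Request:
step_arm(plan=[[[0,0,0],0.7],[[0,0,0],0.7],[[0,0,0],0.7],[[0,0,0],0.7],[[0,0,0],0.7],[[0,0,0],0.7],[[0,0,0],0.46],[[0,0,0],0],[[0,0,0],0],[[0,0,0],0]])

```text
clock: 15.5
ee_pos: [0.5019, -0.1591, 0.0812]
ee_rot: [-1.94, -2.47, -0.001]
force: [-0.4, -0.2, -1.4]
opening: 0.089
grip_force: 30.0
```

```bash
python3 go.py .5021 -.2905 13.6
```

```text
15.5 [ 0.5019 -0.1591  0.0812] yaw 13.71 tilt [ 1.e-04  6.e-04 -1.e+00] q7 0.03
shift units [-2.555 -0.619] turn units 0.013 f [-0.4 -0.2 -1.4] t [0.02 0.1  0.03] 0.08913882867097656 30.02320576692
```

Request:
step_arm(plan=[[[-0.1,-0.02,0],0],[[-0.25,-0.06,0],0],[[-0.35,-0.09,0],0],[[-0.4,-0.1,0],0],[[-0.4,-0.1,0],0],[[-0.4,-0.1,0],0],[[-0.35,-0.08,0],0],[[-0.2,-0.05,0],0],[[-0.105,-0.02,0],0],[[0,0,0],0]])

```text
clock: 16.5
ee_pos: [0.5015, -0.2919, 0.0811]
ee_rot: [1.944, 2.468, -0.0]
force: [-0.9, 0.5, -2.0]
opening: 0.091
grip_force: 30.0
```

Request:
step_arm(plan=[[[0,0,0.1],0],[[0,0,0.2],0],[[0,0,0.2],0],[[0,0,0.2],0],[[0,0,0.15],0],[[0,0,0.05],0],[[0,0,0],0],[[0,0,0],0],[[0,0,0],0]])

```text
clock: 17.4
ee_pos: [0.5021, -0.2913, 0.0367]
ee_rot: [1.942, 2.468, 0.0]
force: [0.6, -0.6, -3.0]
opening: 0.092
grip_force: 30.0
```

```bash
python3 go.py .5021 -.2905 13.6
python3 - <<'E'
from h import *
shot('wrist','w5');shot('side','s5');shot('scene','c5')
a=cv2.imread('pics/w5.png'); b=cv2.imread('pics/s5.png')[125:175,235:320]; d=cv2.imread('pics/c5.png')[230:305,155:255]
cv2.imwrite('pics/v5.png',np.hstack([cv2.resize(a[:230],(480,260*480//512)),np.zeros((243,0,3),np.uint8)]))
x=np.zeros((600,800,3),np.uint8); x[:300,:400]=cv2.resize(b,(400,300),interpolation=2); x[:300,400:]=cv2.resize(d,(400,300),interpolation=2); x[300:,200:712]=a[:300]
cv2.imwrite('pics/v5.png',x)
E
```

```text
17.4 [ 0.5021 -0.2913  0.0367] yaw 13.6 tilt [ 9.e-04 -3.e-04 -1.e+00] q7 0.23
shift units [0.015 0.004] turn units -0.001 f [ 0.6 -0.6 -3. ] t [-0.    0.11 -0.05] 0.09215455073614082 30.022861626930535
```

View pics/v5.png

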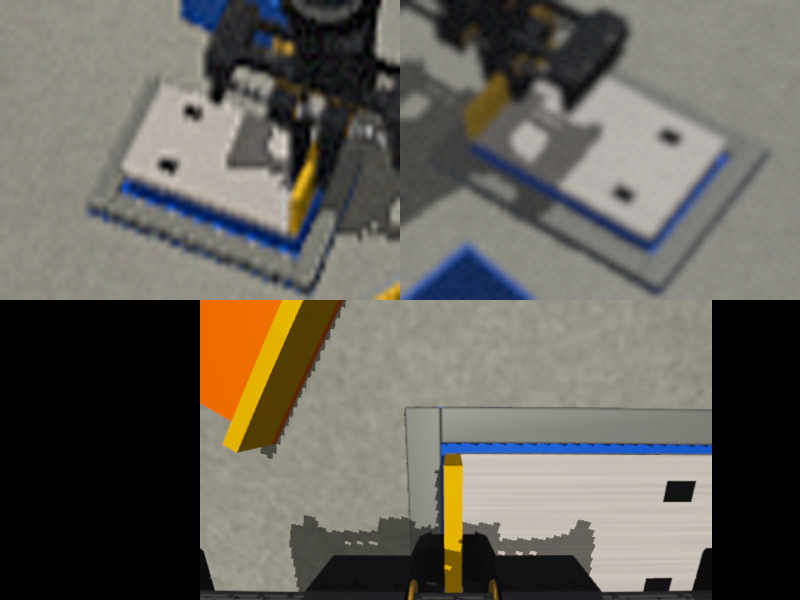

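The plate sits over the pocket, parallel to the rim; its upper edge is at wrist row 154, the pocket edge at row 143, and the lip end is at col 243 against pocket wall col 241. I'll check the offsets numerically.

Run:
```python
from h import *
c=np.load('pics/w5.npy',allow_pickle=True).item()
im=cv2.imread('pics/w5.png').astype(int)
for u in (300,400,500): print(u,im[136:162,u].tolist()[::1] if u==400 else '', [v for v in range(130,170) if im[v,u,0]-im[v,u,2]>60])
for v in (160,175,190): print(v,[(u,tuple(im[v,u])) for u in range(236,268,2)])
th=np.radians(13.6); Rb=np.array([[np.cos(th),-np.sin(th)],[np.sin(th),np.cos(th)]])
loc=lambda u,v,z:((pt(c,u,v,z)[:2]-[.5784,-.272])@Rb*1000).round(1)
z0=.0254
for n,u,v,z in [('pocket edge',300,143.5,.012),('pocket edge',500,143.5,.012),('plate edge',300,153.5,z0+.005),('plate edge',500,153.5,z0+.005),('lip top outer',243,165,z0+.035),('lip top inner',262,165,z0+.035),('pocket wall',241,165,.012),('board outer TL',205,107.5,.012)]: print(n,loc(u,v,z))
```

```text
300  [143, 144, 145, 146, 147, 148, 149, 150, 151, 152]
400 [[122, 130, 129], [124, 131, 131], [122, 129, 128], [123, 130, 128], [121, 129, 128], [119, 128, 129], [103, 112, 114], [117, 88, 83], [205, 90, 30], [210, 93, 25], [207, 91, 26], [207, 93, 27], [208, 93, 26], [206, 90, 23], [208, 94, 28], [206, 91, 24], [196, 92, 38], [143, 96, 78], [124, 132, 138], [177, 187, 194], [184, 194, 201], [183, 193, 199], [184, 194, 200], [183, 191, 198], [181, 190, 196], [180, 187, 195]] [144, 145, 146, 147, 148, 149, 150, 151, 152, 153]
500  [145, 146, 147, 148, 149, 150, 151, 152, 153]
160 [(236, (np.int64(143), np.int64(152), np.int64(151))), (238, (np.int64(138), np.int64(147), np.int64(147))), (240, (np.int64(77), np.int64(82), np.int64(82))), (242, (np.int64(105), np.int64(42), np.int64(8))), (244, (np.int64(63), np.int64(77), np.int64(94))), (246, (np.int64(0), np.int64(93), np.int64(129))), (248, (np.int64(0), np.int64(95), np.int64(129))), (250, (np.int64(0), np.int64(96), np.int64(130))), (252, (np.int64(0), np.int64(96), np.int64(130))), (254, (np.int64(0), np.int64(94), np.int64(129)
[... 1515 characters left out ...]
p.int64(231))), (250, (np.int64(0), np.int64(184), np.int64(231))), (252, (np.int64(0), np.int64(183), np.int64(231))), (254, (np.int64(0), np.int64(183), np.int64(231))), (256, (np.int64(0), np.int64(184), np.int64(231))), (258, (np.int64(0), np.int64(182), np.int64(231))), (260, (np.int64(0), np.int64(183), np.int64(232))), (262, (np.int64(116), np.int64(192), np.int64(222))), (264, (np.int64(189), np.int64(199), np.int64(204))), (266, (np.int64(188), np.int64(198), np.int64(205)))]
pocket edge [-52.   52.5]
pocket edge [64.7 53.5]
plate edge [-54.7  49.8]
plate edge [50.4 50.5]
lip top outer [-82.8  49.8]
lip top inner [-75.   49.8]
pocket wall [-85.5  40.1]
board outer TL [-104.9   72.1]
```

Request:
step_arm(plan=[[[0,0,0.06],0],[[0,0,0.06],0],[[0,0,0.06],0],[[0,0,0.06],0],[[0,0,0.05],0],[[0,0,0.03],0],[[0,0,0.02],0],[[0,0,0],0]])

```text
clock: 18.35
ee_pos: [0.5017, -0.291, 0.0191]
ee_rot: [-1.943, -2.469, -0.0]
force: [-0.2, -0.7, -1.8]
opening: 0.088
grip_force: 30.0
```

```bash
python3 go.py .5021 -.2905 13.6
```

```text
18.35 [ 0.5017 -0.291   0.0191] yaw 13.6 tilt [-1.e-04  1.e-04 -1.e+00] q7 0.22
shift units [0.009 0.011] turn units -0.0 f [-0.2 -0.7 -1.8] t [ 0.    0.11 -0.03] 0.08759416030774546 30.022203256376088
```

Request:
step_arm(plan=[[[0,0,0.015],0],[[0,0,0.015],0],[[0,0,0.01],0],[[0,0,0],0],[[0,0,0],0]])

```text
clock: 18.85
ee_pos: [0.5018, -0.2912, 0.0173]
ee_rot: [1.943, 2.469, 0.0]
force: [0.0, -0.9, -1.3]
opening: 0.087
grip_force: 30.0
```

```bash
python3 go.py .5021 -.2905 13.6
```

```text
18.85 [ 0.5018 -0.2912  0.0173] yaw 13.6 tilt [ 2.e-04 -1.e-04 -1.e+00] q7 0.22
shift units [0.011 0.01 ] turn units -0.0 f [ 0.  -0.9 -1.3] t [-0.08  0.03  0.03] 0.08675311076736009 29.999895016662776
```

Request:
step_arm(plan=[[[0,0,0.01],0],[[0,0,0],0],[[0,0,0],0]])

```text
clock: 19.15
ee_pos: [0.5018, -0.2912, 0.0173]
ee_rot: [1.943, 2.468, -0.0]
force: [-2.5, 0.7, 6.3]
opening: 0.086
grip_force: 30.0
```

Request:
step_arm(plan=[[[0,0,0],0],[[0,0,0],0],[[0,0,0],0],[[0,0,0],0],[[0,0,-0.2],0],[[0,0,-0.4],0],[[0,0,-0.6],0],[[0,0,-0.4],0],[[0,0,-0.2],0],[[0,0,0],0]], claw=30)

```text
clock: 20.15
ee_pos: [0.5025, -0.2915, 0.1083]
ee_rot: [1.941, 2.466, 0.001]
force: [0.3, -0.1, -0.3]
opening: 0.303
grip_force: 0.0
```

```bash
python3 go.py .5832 -.2708 13.6
```

```text
20.15 [ 0.5025 -0.2915  0.1083] yaw 13.59 tilt [ 0.0027 -0.0012 -1.    ] q7 0.27
shift units [0.024 1.665] turn units -0.002 f [ 0.3 -0.1 -0.3] t [-0.   -0.09 -0.03] 0.3029981249949411 0.0
```

Request:
step_arm(plan=[[[0.01,0.25,0],0],[[0.01,0.5,0],0],[[0,0.5,0],0],[[0,0.3,0],0],[[0,0.1,0.2],0],[[0,0,0.4],0],[[0,0,0.5],0],[[0,0,0.4],0],[[0,0,0.2],0],[[0,0,0.1],0]], claw=0)

```text
clock: 21.15
ee_pos: [0.5804, -0.2703, 0.0147]
ee_rot: [-1.941, -2.467, 0.002]
force: [0.6, 0.0, 0.4]
opening: 0.004
grip_force: 0.0
```

Request:
step_arm(plan=[[[0,0,0.02],0],[[0,0,0.02],0],[[0,0,0.01],0],[[0,0,0],0]])

```text
clock: 21.55
ee_pos: [0.5821, -0.2709, 0.015]
ee_rot: [1.942, 2.468, 0.001]
force: [-0.2, 0.4, -0.3]
opening: 0.005
grip_force: 0.0
```

Request:
step_arm(plan=[[[0,0,0.02],0],[[0,0,0.02],0],[[0,0,0.02],0],[[0,0,0.01],0],[[0,0,0],0]])

```text
clock: 22.05
ee_pos: [0.5817, -0.2708, 0.0115]
ee_rot: [1.943, 2.469, -0.0]
force: [-1.7, 0.1, 6.4]
opening: -0.0
grip_force: 3.1
```

Request:
step_arm(plan=[[[0,0,0.01],0],[[0,0,0.01],0],[[0,0,0],0]])

```text
clock: 22.35
ee_pos: [0.5818, -0.2708, 0.0115]
ee_rot: [1.942, 2.468, -0.001]
force: [-3.6, 1.7, 13.0]
opening: 0.005
grip_force: 6.6
```

Request:
step_arm(plan=[[[0,0,-0.005],0],[[0,0,0],0],[[0,0,0],0],[[0,0,0],0],[[0,0,0],0]])

```text
clock: 22.85
ee_pos: [0.5817, -0.2708, 0.0115]
ee_rot: [1.943, 2.468, -0.001]
force: [-2.8, 1.0, 11.8]
opening: 0.003
grip_force: 5.7
```

Request:
step_arm(plan=[[[0,0,-0.05],0],[[0,0,-0.2],0],[[0,0,-0.5],0],[[0,0,-0.8],0],[[0,0,-0.8],0],[[0,0,-0.8],0],[[0.5,0,-0.4],0],[[0.8,-0.2,-0.2],0],[[0.8,-0.2,0],0],[[0.4,0,0],0]])

```text
clock: 23.85
ee_pos: [0.5308, -0.1506, 0.1986]
ee_rot: [-1.938, -2.471, -0.001]
force: [0.3, 0.2, 0.1]
opening: 0.003
grip_force: 0.0
```

Request:
step_arm(plan=[[[-0.8,0,0],0],[[-0.9,0,0],0],[[-0.9,0,0],0],[[-0.9,0,0],0],[[-0.6,0,0],0],[[0,0,0],0],[[0,0,0],0]])

```text
clock: 24.55
ee_pos: [0.5807, -0.3531, 0.1973]
ee_rot: [-1.944, -2.467, -0.001]
force: [-0.1, 0.7, 0.6]
opening: 0.004
grip_force: 0.0
```

Run:
```python
from h import *
print(state()['ee_pos'],state()['clock'])
shot('wrist','w6');shot('side','s6');shot('scene','c6')
a=cv2.imread('pics/w6.png'); b=cv2.imread('pics/s6.png'); d=cv2.imread('pics/c6.png')
x=np.zeros((600,800,3),np.uint8); x[:300,:400]=cv2.resize(b[120:300,140:380],(400,300),interpolation=2); x[:300,400:]=cv2.resize(d[130:310,140:380],(400,300),interpolation=2); x[300:,144:656]=a[:300]
cv2.imwrite('pics/v6.png',x)
```

```text
[ 0.58073173 -0.35314041  0.19734616] 24.55
```

View pics/v6.png

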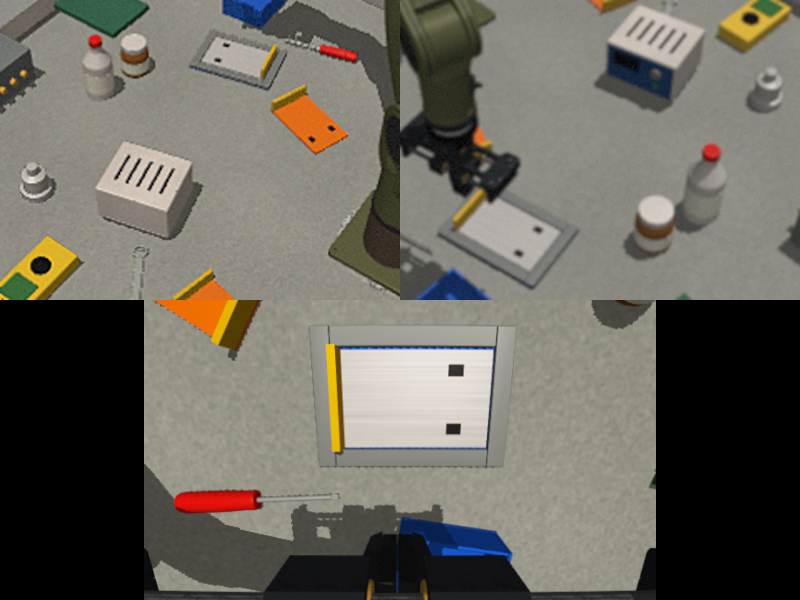

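The plate lies home in the pocket, with an even gap all round and its lip up at the left end. The module is level at its starting spot, and the bystanders haven't moved. The arm is clear, so I'm handing in.

```bash
python3 -c "
from station import *
print(close_job())"
```

```text
the job is handed in; nothing more can be done
None
```

The plate is out and the module level on its own feet; the plate lies flat in the board's pocket, lip up, pressed with about 12 N (13 N peak) and released, and the job was handed in at about 25 s.

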